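# Lay a cardboard cubby on its back against the gluing batten

### The job

The cardboard cubby stands upright in front of the wooden batten, its closed back towards it. Push it over by its top so that it tips onto its back, then push its foot end along the bench until its top sits square and flush against the batten, ready for gluing. Do not lift or carry it, and leave the glue bottle, glue gun, knife and pencil pot alone.

Things in the scene. Friction and masses are not known exactly. Their poses are not given: they have to be found in the camera images.
- cubby: loose pigeonhole unit of thick cardboard, 150 mm wide (own x), 90 deep (own y), 200 tall (own z), 0.25 to 0.47 kg. Open front at own -y (a shelf 105 mm up, a divider under it), closed back at own +y; top and bottom boards 12 mm, full and solid. Origin: centre of the underside; once it lies on its back, the centre of the upright foot end, 45 mm up. Starts upright
- cubby_heel_a (a point): end, at own x = -75 mm, of the cubby's lower back edge, over which it tips. Pushed at its top board the cubby tips without sliding, and goes over by itself once leaned about 25 degrees
- cubby_heel_b (a point): other end of that edge, at own x = +75 mm
- cubby_top_a (a point): end, at own x = -75 mm, of the cubby's upper back edge (on the bench and against the batten when the job is done). Lying, the cubby is 200 mm long and 90 mm high and slides under a few newtons (2 to 6) when pushed low on its foot end
- cubby_top_b (a point): other end of that edge, at own x = +75 mm
- batten: straight pine batten screwed to the bench, 460 mm long (own x), 44 wide, 28 high. Origin: middle of the lower edge of its working face; the face is the plane y = 0 of its own frame, the wood lies at +y. The cubby stands on the -y side, its own y axis within 0.15 rad of the batten's; tipped, it lands about 40 to 100 mm short of the face
- glue_bottle: bystander: upright white plastic bottle, 56 mm across, 150 mm tall; origin centre of its underside. Beside the work, on the far side from the robot
- glue_gun: bystander: orange glue gun lying on its side, about 190 by 130 mm, 34 mm high; origin under the barrel. On the open-front side of the cubby
- knife: bystander: closed metal utility knife lying flat, 155 by 26 mm, 22 mm high; origin at its middle, underside. Beside the work, on the robot's side
- pencil_pot: bystander: upright metal pot, 72 mm across, 95 mm tall, pencils to 190 mm; origin centre of its underside. Behind the batten
Not all that is in view belongs to the job. What is meant by the cubby is not orange, purple or yellow, and is the smaller of those in its own colour.

How it is judged (in metres and radians):
On the way, in this order (a step that is already met when the one before it is completed fails the run):
1. the cubby has been tipped over its lower back edge and lies on its back, short of the batten (angle between cubby's own y axis and vertical above 3.02 rad and linear speed of cubby below 0.02 m/s), for 0.2 s.
2. its top is flush against the batten (all of step 1 and y of cubby_top_a in the frame of batten between -0.007 and 0.01 m and x of cubby_top_a in the frame of batten between -0.215 and 0.215 m and y of cubby_top_b in the frame of batten between -0.007 and 0.01 m and x of cubby_top_b in the frame of batten between -0.215 and 0.215 m), for 0.2 s.
At the end, for the whole second after the job is handed in: the cubby lies flat on its back (within 7 degrees) and at rest, both ends of its upper back edge within 7 mm of the batten's face and within the batten's length (all of step 2 and angular speed of cubby below 0.1 rad/s); the robot touches nothing.
It fails at once if the cubby's lower back edge rises more than 50 mm off the bench at either end (lifted, or tipped another way) (height (world z) of any of cubby_heel_a, cubby_heel_b above 0.05 m).
It fails at once if the whole cubby is lifted clear of the bench: all four corners of its back more than 15 mm up (height (world z) of each of cubby_heel_a, cubby_heel_b, cubby_top_a, cubby_top_b above 0.015 m).
It fails at once if the bottle of white glue or the pencil pot is shifted by more than 25 mm or toppled (distance of any of glue_bottle, pencil_pot from where it was at the start of the episode above 0.025 m or angle between any of glue_bottle, pencil_pot's own z axis and vertical above 0.3 rad).
It fails at once if the glue gun or the utility knife is shifted by more than 25 mm (distance of any of glue_gun, knife from where it was at the start of the episode above 0.025 m).
It also fails if it takes over 54 s, if anything falls off the work surface, if the arm or the gripper's body presses on something with over 40 N, if the wrist force passes 120 N, or if a joint passes its speed limit or range.

### The arm

A 6-joint arm with a two-finger parallel gripper is mounted at the origin on the work surface. World frame = base frame: x ahead of the robot, y to its left, z up, the work surface at z = 0. Lengths are in m, angles in degrees, forces in N, time in s.
With the tool pointing down it reaches from about 0.4 to 0.825 m from the base axis. Payload 7 kg.
Tool frame: the origin (TCP) lies midway between the tips of the shut fingers; the grasp point (between the pads) lies 19 mm behind it; z points along the fingers, y is the direction in which the jaws open and shut (so a half turn about z gives the same grasp; the last joint's range is limited). The gripper opens to 88 mm and grips with 3 to 60 N. Pads are 19 mm wide; open, the fingers measure 130 mm over their backs; the gripper's body (78 mm by 193 mm) begins 47 mm behind the grasp point.
Start: joints at [-54.253, 20.546, 0.682, 0, -70.136, -16.507], TCP at [0.222, -0.637, 0.227] pointing down, gripper open.
Joint ranges: [-176.03, 176.03], [-82.01, 121.73], [-58.28, 71.71], [-173.87, 95.51], [-174.79, -0.11], [-173.66, 173.66]. Speed limits (degrees/s): [136.94, 136.94, 172.46, 180, 180, 180].

### API

Orientations are given as [roll, pitch, yaw] about the fixed x, y, z axes, in that order (R = Rz(yaw) Ry(pitch) Rx(roll)).
In Python, from plant import ctrl, snapshot gives the robot as it stands.
- The arm moves only by the shell command python3 -m pendant 'ROWS'. ROWS is JSON, a list of rows, each a list of 7 numbers: the shift along the tool's x, y, z in m, then the turn, a rotation vector about the tool's x, y, z in rad, then the opening, from -1 (shut) to 1 (fully open), so that 0 is half open. In form: [[x, y, z, ax, ay, az, jaw], ...]. A call has 1 to 12 rows; each row is the pose to reach, as a shift and turn from the pose commanded when the call began, along the tool's axes at that moment; what a row does not reach only later rows make up. A row lasts 1/8 s, in which the tool goes at most 62.5 mm and 10.7 degrees, less where a joint would pass 70% of its speed; a pose out of reach is approached as far as the arm can. A call with a gripper value outside its range is refused whole. The fingers move at their own pace and stop on an object; the grip force is fixed at half the most. Time passes only in rows, so rows that repeat a pose let the fingers close. It gives the time, the measured TCP pose, the force and the opening at its end, in the units of the state.
- ctrl.get_obs(): the state, without advancing time (a new reading comes with each control period).
- snapshot(name): name is "scene" or "top" or "wrist"; returns a dict with "image" (400x640x3 uint8, blue, green, red), "mtx" (3x3 intrinsics, pixels), "k1" (the pictures are not rectified: a ray, as slopes to the right and down, at radius r is drawn at 1 + k1 r^2 times it, then the intrinsics apply), "eye" and "attitude" of the camera in the world; the wrist camera has in their place "tool_from_camera" (4x4, takes a point from camera to tool coordinates, whose origin is the TCP and whose axes are the flange's). Camera axes: x right, y up, looking along -z (the intrinsics and any distortion apply to the point x, -y, -z); pixel columns grow to the right and rows downward; lengths in m; the calibration is good to about 2 mm. A picture is of the moment at which its call begins: read the wrist's pose just before it. There is no depth.
- ctrl.close_job(): hands the job in, once; it reports no verdict.
The state is a dict: "clock": time; "joint_pos": joint angles; "qvel": joint speeds; "tau": joint torques, N m; "tool_pos": TCP position; "orientation": TCP orientation; "force": force on the tool from outside, world axes, zero at the start; "moment": the same for the moment, N m; "opening": finger opening in m.
Only numpy, scipy, OpenCV 4.12 (cv2) and the standard library are available. Lean on these libraries where they do the work, as an engineer would, in place of code of your own. Each camera call takes 0.05 s, during which the arm holds its last target.

## Working session

There is one attempt and no reset: what is moved stays moved. The work goes in short steps, Python scripts to look and compute and a shell command to move; the robot and the scene stay as the last step left them, time stands still between calls to the robot, and variables do not carry over. Pictures are saved under pics/ and viewed, and the job is handed in when it is done.

```bash
ls; mkdir -p pics; python3 - <<'E'
from plant import ctrl, snapshot
import cv2
print(ctrl.get_obs())
for n in ("scene","top","wrist"):
    s=snapshot(n); cv2.imwrite(f"pics/{n}0.png",s["image"])
    print(n,{k:v for k,v in s.items() if k!="image"})
E
```

```text
pics
{'clock': 0.0, 'joint_pos': array([-5.42543066e+01,  2.05916849e+01,  6.34209916e-01, -1.86287986e-02,
       -7.01345630e+01, -1.65081064e+01]), 'qvel': array([-0.0912482 , -0.02591145, -0.0511066 , -0.02840488,  0.04731375,
        0.04056066]), 'tau': array([-2.54631332e-04, -5.82707655e+01,  2.93075985e+01,  6.99760839e+00,
        7.22437195e-03, -1.06453458e-04]), 'tool_pos': array([ 0.2222301 , -0.63686671,  0.22562786]), 'orientation': array([ 1.79906779e+02, -9.36465545e-03, -1.60768750e+02]), 'force': array([ 0.35497265,  0.69311936, -0.57243767]), 'moment': array([-0.06106281, -0.01596119,  0.01544445]), 'opening': 0.08771715512309124}
scene {'mtx': array([[368.9794456 ,   0.        , 321.33008202],
       [  0.        , 368.9794456 , 196.9550725 ],
       [  0.        ,   0.        ,   1.        ]]), 'k1': -0.06589875398868757, 'eye': array([1.09581025, 0.79927133, 0.8145668 ]), 'attitude': array([ 53.95355554,  -0.31472774, 139.94178687])}
top {'mtx': array([[454.10885247,   0.        , 315.98155747],
       [  0.        , 454.10885247, 201.08287337],
       [  0.        ,   0.        ,   1.        ]]), 'k1': -0.12096356984316266, 'eye': array([0.32996454, 0.08799119, 1.5587374 ]), 'attitude': array([  5.81612228,  -1.40511012, -91.27682431])}
wrist {'mtx': array([[312.30592201,   0.        , 316.21314408],
       [  0.        , 312.30592201, 196.70299123],
       [  0.        ,   0.        ,   1.        ]]), 'k1': -0.04433006180041163, 'tool_from_camera': array([[-1.23795568e-03,  9.69776368e-01,  2.43992342e-01,
         6.49609456e-02],
       [ 9.99999234e-01,  1.19949512e-03,  3.06209230e-04,
        -1.16956950e-04],
       [ 4.28685161e-06,  2.43992535e-01, -9.69777110e-01,
        -1.58310242e-01],
       [ 0.00000000e+00,  0.00000000e+00,  0.00000000e+00,
         1.00000000e+00]])}
```

View pics/scene0.png

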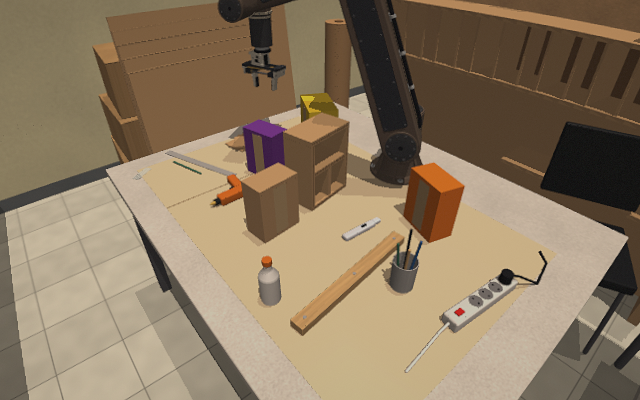

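View pics/top0.png

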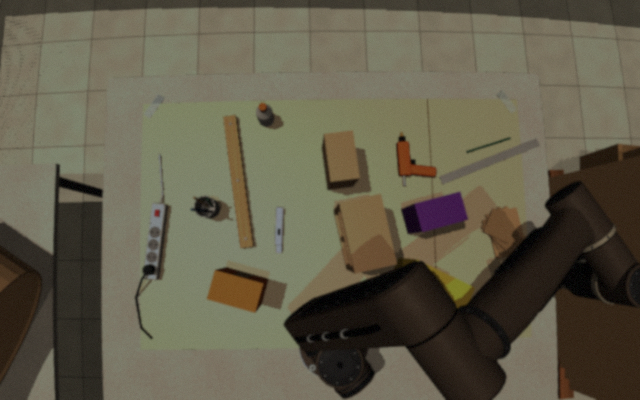

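View pics/wrist0.png

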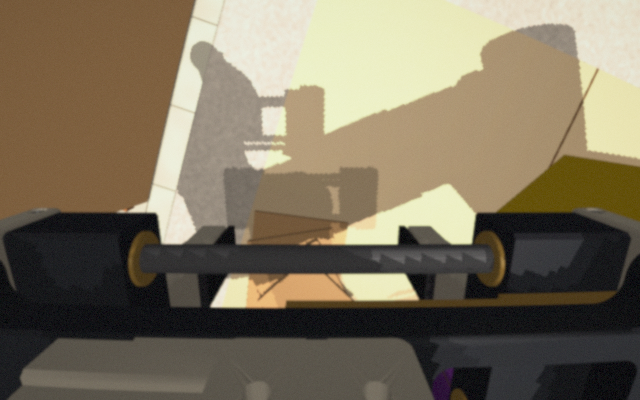

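```bash
cat > h.py <<'E'
import numpy as np, cv2
from scipy.spatial.transform import Rotation as Ro
from plant import ctrl, snapshot
def cam(s):
    if "eye" in s: return Ro.from_euler("xyz",s["attitude"],degrees=True).as_matrix(), np.array(s["eye"])
    o=s["obs"]; R=Ro.from_euler("xyz",o["orientation"],degrees=True).as_matrix(); T=s["tool_from_camera"]
    return R@T[:3,:3], R@T[:3,3]+o["tool_pos"]
def p2w(s,uv,z):
    R,e=cam(s); K=s["mtx"]
    xd=(np.array(uv,float)-[K[0,2],K[1,2]])/[K[0,0],K[1,1]]
    x=xd.copy()
    for _ in range(30): x=xd/(1+s["k1"]*(x@x))
    d=R@np.array([x[0],-x[1],-1.0]); return e+d*(z-e[2])/d[2]
def w2p(s,P):
    R,e=cam(s); c=R.T@(np.array(P,float)-e); x=np.array([c[0],-c[1]])/-c[2]
    x=x*(1+s["k1"]*(x@x)); K=s["mtx"]; return x*[K[0,0],K[1,1]]+[K[0,2],K[1,2]]
def shot(n):
    o=ctrl.get_obs(); s=snapshot(n); s["obs"]=o; return s
def crop(s,f,x0,y0,x1,y1,k): 
    cv2.imwrite(f,cv2.resize(s["image"][y0:y1,x0:x1],None,fx=k,fy=k,interpolation=cv2.INTER_CUBIC))
E
python3 - <<'E'
from h import *
s=shot("top"); crop(s,"pics/top1.png",215,90,415,240,4)
s=shot("scene"); crop(s,"pics/sc1.png",190,120,420,340,3)
R,e=cam(s);print(R)
E
```

```text
[[-0.76537942 -0.37530094  0.52282267]
 [ 0.64355588 -0.4532456   0.61676921]
 [ 0.00549301  0.80852807  0.58843198]]
```

View pics/top1.png

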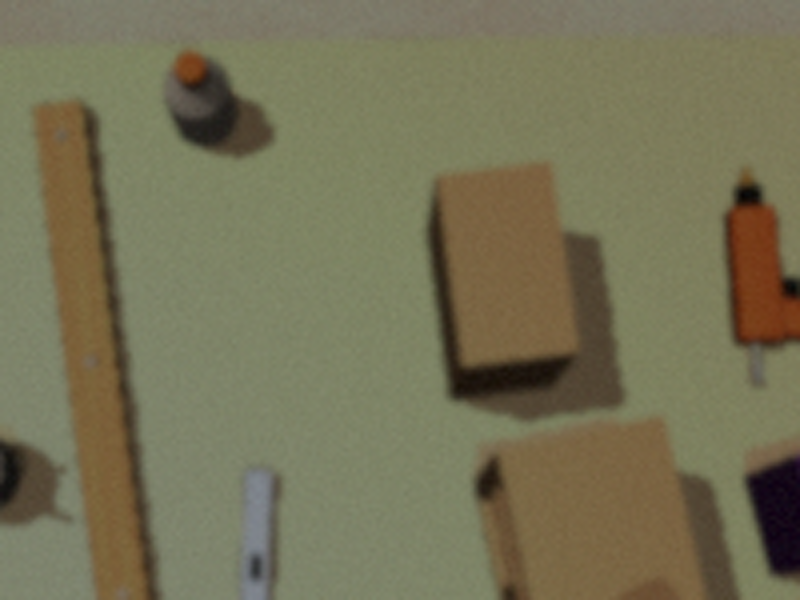

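View pics/sc1.png

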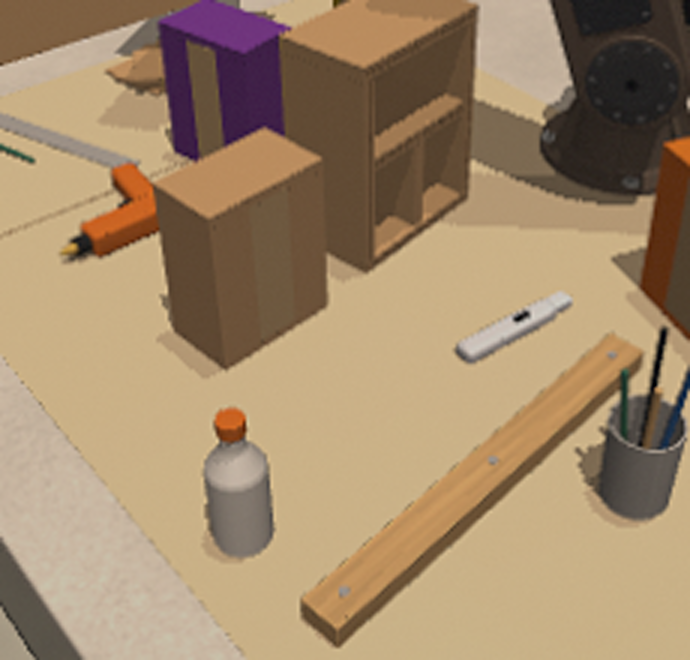

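The cardboard-coloured candidates are the small box (top 341,160; scene 271,202) and the larger unit (top 365,232; scene 317,160). The smaller one has its closed back towards the batten, so it is the cubby. Next I'll measure it.

```bash
python3 - <<'E'
from h import *
s=shot("top"); crop(s,"pics/top2.png",215,180,345,260,6)
f=lambda x,y:((x+.5)/4-.5+215,(y+.5)/4-.5+90)
C=[p2w(s,f(*c),.2) for c in [(437,177),(550,164),(577,352),(460,368)]]
print(np.round(C,4)); C=np.array(C); print(np.linalg.norm(C-np.roll(C,-1,0),axis=1), C.mean(0))
for a,b in [(0,3),(1,2)]: d=C[a]-C[b]; print("xaxis ang",np.degrees(np.arctan2(d[1],d[0])))
print("bat",p2w(s,f(82,102),.028), p2w(s,f(38,107),.028),"bottle top",p2w(s,f(190,68),.15),
 "knife",p2w(s,f(260,470),.022),"gun",[p2w(s,f(*c),.034).round(3) for c in [(728,207),(735,340),(745,168),(755,385)]])
c=shot("scene")
g=lambda x,y:((x+.5)/3-.5+190,(y+.5)/3-.5+120)
print("scene top", [p2w(c,g(*q),.2).round(4) for q in [(208,217),(157,185),(265,128),(321,158)]])
print("scene base back", [p2w(c,g(*q),0).round(4) for q in [(226,367),(327,305)]])
E
```

```text
[[ 0.6741  0.0228  0.2   ]
 [ 0.6831 -0.0644  0.2   ]
 [ 0.5366 -0.0802  0.2   ]
 [ 0.526   0.009   0.2   ]]
[0.08764854 0.14735703 0.0898655  0.14878708] [ 0.60495275 -0.02821556  0.2       ]
xaxis ang 5.318062150676533
xaxis ang 6.1700297625084035
bat [0.7903372  0.32088505 0.028     ] [0.78677957 0.35920144 0.028     ] bottle top [0.77987578 0.21584383 0.15      ] knife [0.46749993 0.17068467 0.022     ] gun [array([ 0.686, -0.236,  0.034]), array([ 0.57 , -0.237,  0.034]), array([ 0.721, -0.253,  0.034]), array([ 0.531, -0.253,  0.034])]
scene top [array([0.6726, 0.0218, 0.2   ]), array([ 0.6822, -0.0583,  0.2   ]), array([ 0.5352, -0.0811,  0.2   ]), array([0.5251, 0.0063, 0.2   ])]
scene base back [array([0.67  , 0.0184, 0.    ]), array([ 0.5238,  0.0048, -0.    ])]
```

View pics/top2.png

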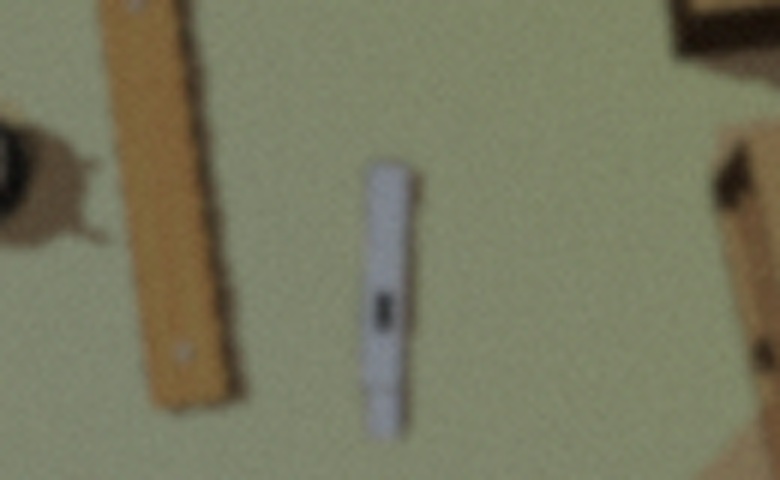

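```bash
python3 - <<'E'
from h import *
s=shot("top")
g=lambda x,y:((x+.5)/6-.5+215,(y+.5)/6-.5+180)
A=p2w(s,((82.5)/4-.5+215,102.5/4-.5+90),.028); B=p2w(s,g(231,402),.028); B2=p2w(s,g(153,407),.028)
c=shot("scene")
k=lambda x,y:((x+.5)/3-.5+190,(y+.5)/3-.5+120)
# scene far-left end: top corners of far end
A2=p2w(c,k(303,603),.028); B3=p2w(c,k(613,336),.028)
print(A,B,B2,A2,B3)
d=A-B; print(np.linalg.norm(d),np.degrees(np.arctan2(d[1],d[0])))
d2=A2-B3; print(np.linalg.norm(d2),np.degrees(np.arctan2(d2[1],d2[0])))
n=np.array([-d[1],d[0]])/np.linalg.norm(d[:2]); t=d[:2]/np.linalg.norm(d[:2]); M=(A+B)[:2]/2
for P in [(.672,.0215),(.5252,.0068)]:
    q=np.array(P)-M; print("heel in batten",q@t,q@n)
print("knife tip",p2w(s,g(388,165),.022),p2w(s,g(385,438),.022))
q=np.array([.468,.17])-M; print(q@t,q@n)
print(Ro.from_euler("xyz",ctrl.get_obs()["orientation"],degrees=True).as_matrix())
E
```

```text
[0.7903372  0.32088505 0.028     ] [0.33580358 0.26147949 0.028     ] [0.33382258 0.30522769 0.028     ] [0.7930469  0.32715091 0.028     ] [0.33890608 0.2696631  0.028     ]
0.45839920087999375 7.446102313887585
0.4577649287211481 7.214464908163427
heel in batten 0.07306196518427252 -0.2815246637408453
heel in batten -0.0744051252051605 -0.27707637732079543
knife tip [0.46766714 0.171955   0.022     ] [0.31399584 0.17599439 0.022     ]
-0.1099731118695333 -0.1078398613892654
[[-9.44138878e-01 -3.29547826e-01 -9.21257641e-05]
 [-3.29547839e-01  9.44138853e-01  2.17548895e-04]
 [ 1.52867477e-05  2.35756217e-04 -9.99999972e-01]]
```

```bash
python3 - <<'E'
from h import *
c=shot("scene"); s=shot("top")
k=lambda x,y:((x+.5)/3-.5+190,(y+.5)/3-.5+120)
f=lambda x,y:((x+.5)/4-.5+215,(y+.5)/4-.5+90)
b=p2w(c,k(370,268),0); b2=p2w(c,k(468,193),0); b0=p2w(c,k(325,256),0); print("big base",b,b2,b0)
for h in np.arange(.2,.36,.02): print(h,w2p(c,[*b[:2],h]),k(363,68))
for h in (.24,.26,.28): print(h,[p2w(s,f(*q),h).round(3) for q in [(497,455),(665,420)]])
for h in (.2,.26): print("purple",[p2w(s,q,h).round(3) for q in [(402,208),(461,193),(467,220)]])
print("yellow",p2w(s,(470,290),.1))
o=ctrl.get_obs(); R=Ro.from_euler("xyz",o["orientation"],degrees=True).as_matrix()
for P in [(.6135,-.15,.40),(.6135,-.135,.19)]: print("shift",R.T@(np.array(P)-o["tool_pos"]))
E
```

```text
big base [ 4.42398662e-01 -1.73487966e-02 -1.11022302e-16] [ 0.24218874 -0.05976673  0.        ] [ 0.46954589 -0.07060288  0.        ]
0.2 [312.52857153 160.76341205] (310.6666666666667, 142.33333333333334)
0.22 [312.4775856  155.42641591] (310.6666666666667, 142.33333333333334)
0.24 [312.42586187 149.98683305] (310.6666666666667, 142.33333333333334)
0.26 [312.3733913  144.44216657] (310.6666666666667, 142.33333333333334)
0.27999999999999997 [312.32016525 138.78986271] (310.6666666666667, 142.33333333333334)
0.29999999999999993 [312.2661755  133.02731131] (310.6666666666667, 142.33333333333334)
0.31999999999999995 [312.21141436 127.15184657] (310.6666666666667, 142.33333333333334)
0.33999999999999997 [312.15587475 121.16074814] (310.6666666666667, 142.33333333333334)
0.24 [array([ 0.456, -0.014,  0.24 ]), array([ 0.479, -0.139,  0.24 ])]
0.26 [array([ 0.454, -0.013,  0.26 ]), array([ 0.477, -0.135,  0.26 ])]
0.28 [array([ 0.452, -0.011,  0.28 ]), array([ 0.474, -0.132,  0.28 ])]
purple [array([ 0.441, -0.209,  0.2  ]), array([ 0.484, -0.395,  0.2  ]), array([ 0.4 , -0.41,  0.2 ])]
purple [array([ 0.436, -0.196,  0.26 ]), array([ 0.477, -0.374,  0.26 ]), array([ 0.397, -0.388,  0.26 ])]
yellow [ 0.17699124 -0.44599252  0.1       ]
shift [-0.52983151  0.33119039 -0.17345621]
shift [-0.53477902  0.34533879  0.03654461]
```

```bash
python3 -m pendant '[[0,0,-0.06,0,0,0,1],[0,0,-0.12,0,0,0,1],[0,0,-0.18,0,0,-0.13,1],[-0.05,0.03,-0.18,0,0,-0.28,1],[-0.10,0.06,-0.18,0,0,-0.43,1],[-0.15,0.09,-0.18,0,0,-0.58,1],[-0.20,0.12,-0.18,0,0,-0.73,1],[-0.25,0.15,-0.18,0,0,-0.88,1],[-0.30,0.19,-0.18,0,0,-1.03,1],[-0.35,0.22,-0.18,0,0,-1.18,1],[-0.40,0.25,-0.18,0,0,-1.335,1],[-0.44,0.28,-0.18,0,0,-1.335,1]]'; python3 - <<'E'
from h import *
o=ctrl.get_obs(); print(o["joint_pos"],o["orientation"]);R=Ro.from_euler("xyz",o["orientation"],degrees=True).as_matrix()
print(R.T@(np.array([.6175,-.145,.40])-o["tool_pos"]))
E
```

```text
clock: 2.05
tool_pos: [0.5467, -0.226, 0.4065]
orientation: [-180.0, 0.0, -84.1]
force: [0.7, 0.4, 0.0]
opening: 0.0878
[-3.54465196e+00  9.18488717e+00  8.18539382e+00 -5.02728250e-03
 -8.89917216e+01  9.44141436e+00] [-1.79990509e+02  3.51733860e-03 -8.41033254e+01]
[-0.07329512 -0.07875747  0.00655941]
```

```bash
python3 -m pendant '[[-0.036,-0.039,0,0,0,0,1],[-0.073,-0.079,0,0,0,0,1],[-0.073,-0.079,0.06,0,0,0,1],[-0.073,-0.079,0.12,0,0,0,1],[-0.073,-0.079,0.17,0,0,0,1],[-0.073,-0.079,0.213,0,0,0,1],[-0.073,-0.079,0.213,0,0,0,1]]'; python3 - <<'E'
from h import *
s=shot("scene"); crop(s,"pics/sc3.png",190,60,420,300,3)
s=shot("wrist"); cv2.imwrite("pics/w3.png",s["image"])
E
```

```text
clock: 2.92
tool_pos: [0.6147, -0.1473, 0.1903]
orientation: [179.6, 0.1, -84.3]
force: [-0.1, -0.2, 0.4]
opening: 0.0876
```

View pics/sc3.png

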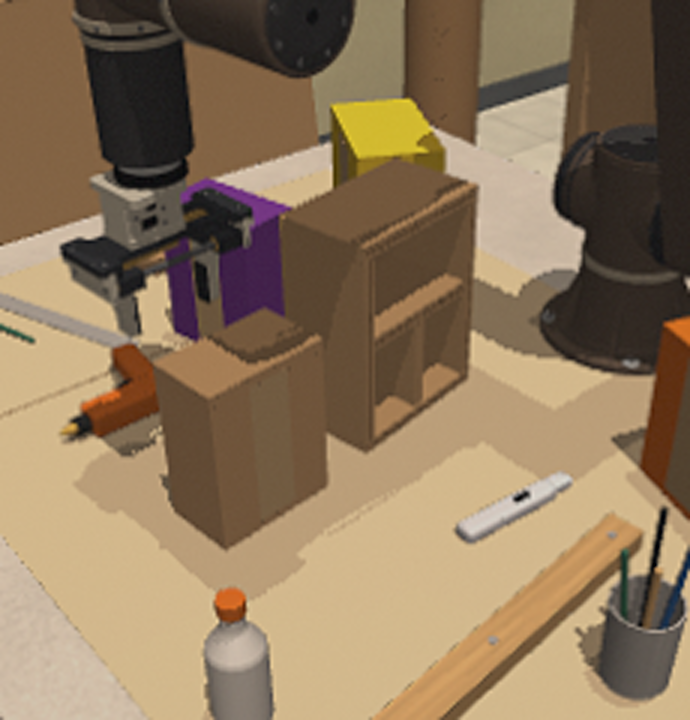

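View pics/w3.png

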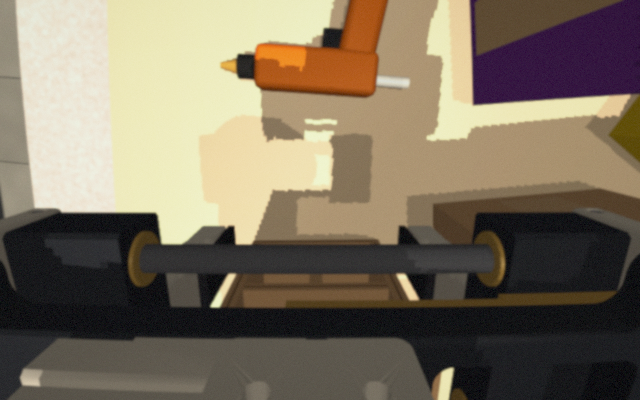

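```bash
python3 -m pendant '[[-0.02,0,0.004,0,0,0,1],[-0.04,0,0.004,0,0,0,1],[-0.05,0,0.004,0,0,0,1],[-0.06,0,0.004,0,0,0,1],[-0.07,0,0.001,0,0,0,1],[-0.08,0,-0.002,0,0,0,1],[-0.09,0,-0.005,0,0,0,1],[-0.09,0,-0.005,0,0,0,1]]'; python3 - <<'E'
from h import *
s=shot("scene"); crop(s,"pics/sc4.png",190,60,420,300,3)
E
```

```text
clock: 4.03
tool_pos: [0.6081, -0.0571, 0.1989]
orientation: [-180.0, 0.0, -84.2]
force: [0.1, -1.2, 1.1]
opening: 0.0873
```

View pics/sc4.png

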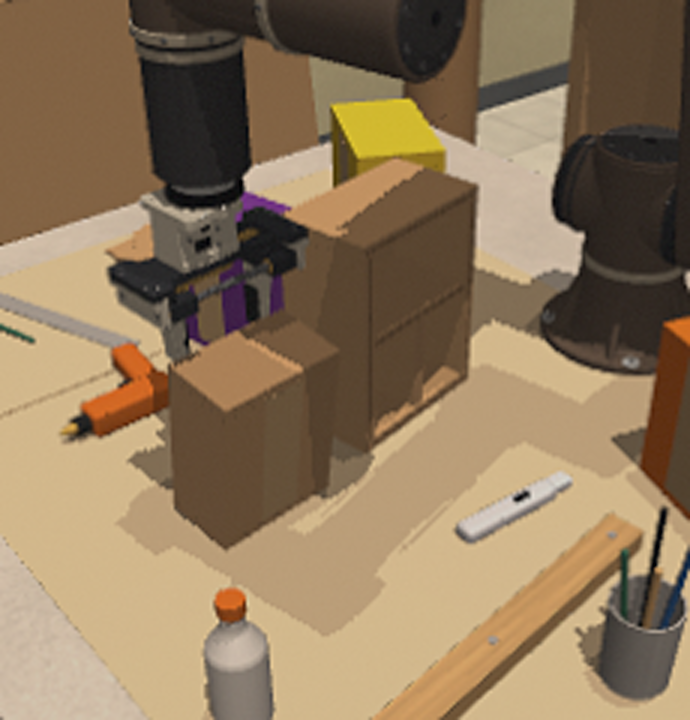

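```bash
python3 -m pendant '[[-0.01,0,-0.001,0,0,0,1],[-0.02,0,-0.002,0,0,0,1],[-0.03,0,-0.002,0,0,0,1],[-0.04,0,-0.002,0,0,0,1],[-0.05,0,-0.002,0,0,0,1],[-0.058,0,-0.002,0,0,0,1],[-0.062,0,-0.002,0,0,0,1],[-0.062,0,-0.002,0,0,0,1],[-0.062,0,-0.002,0,0,0,1]]'; python3 - <<'E'
from h import *
s=shot("scene"); crop(s,"pics/sc5.png",190,60,420,300,3)
E
```

```text
clock: 5.2
tool_pos: [0.6017, 0.0036, 0.2006]
orientation: [180.0, -0.0, -84.3]
force: [0.4, 0.1, 0.1]
opening: 0.0879
```

View pics/sc5.png

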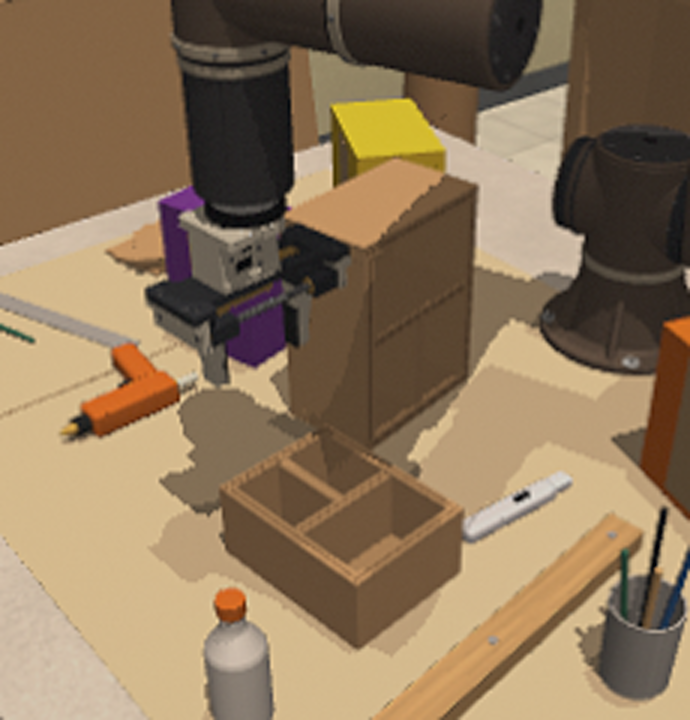

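The cubby now lies on its back, with its front top corners at scene crop (358,582), (463,513) and (222,490). Now I'll measure it against the batten and the knife.

```bash
python3 - <<'E'
from h import *
s=shot("top"); crop(s,"pics/top6.png",215,90,375,210,5)
c=shot("scene"); k=lambda x,y:((x+.5)/3-.5+190,(y+.5)/3-.5+60)
print([p2w(c,k(*q),.09).round(4) for q in [(358,582),(463,513),(222,490)]],[p2w(c,k(*q),0).round(4) for q in [(361,647),(461,567),(229,547)]])
E
```

```text
[array([0.6493, 0.2216, 0.09  ]), array([0.5096, 0.2129, 0.09  ]), array([0.6739, 0.031 , 0.09  ])] [array([0.6469, 0.2211, 0.    ]), array([0.4969, 0.2017, 0.    ]), array([0.6675, 0.0204, 0.    ])]
```

View pics/top6.png

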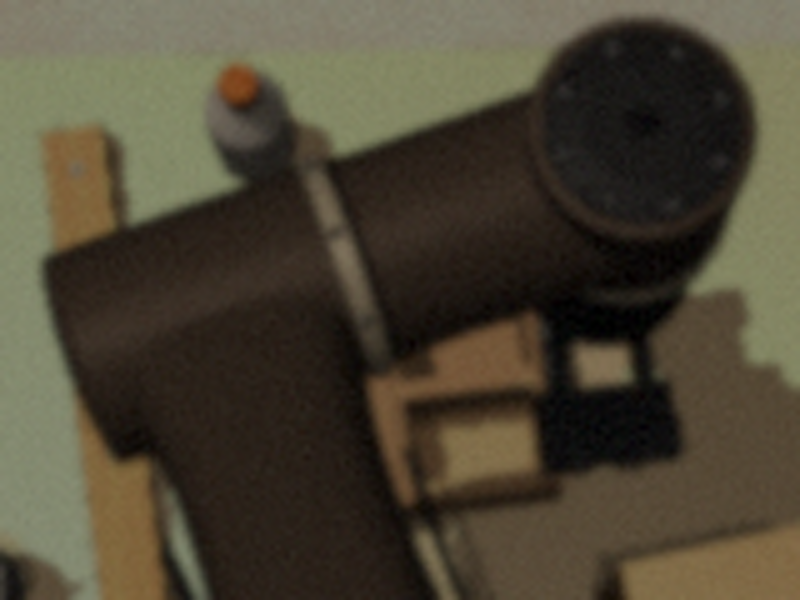

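```bash
python3 -m pendant '[[0.03,0,0,0,0,-0.01,1],[0.055,0,0,0,0,-0.025,1],[0.055,0,0.04,0,0,-0.025,1],[0.055,0,0.08,0,0,-0.025,1],[0.055,0,0.09,0,0,-0.025,1]]'; python3 - <<'E'
from h import *
print(ctrl.get_obs()["joint_pos"])
s=shot("scene"); cv2.imwrite("pics/sc7.png",s["image"])
s=shot("wrist"); cv2.imwrite("pics/w7.png",s["image"])
E
```

```text
clock: 5.98
tool_pos: [0.6055, -0.0515, 0.1081]
orientation: [179.7, -0.0, -82.9]
force: [-0.3, 0.5, 0.5]
opening: 0.0876
[ 1.35239084e+01  2.01258521e+01 -1.66320237e+01 -2.94316964e-02
 -5.34981267e+01 -6.39369519e+00]
```

View pics/sc7.png

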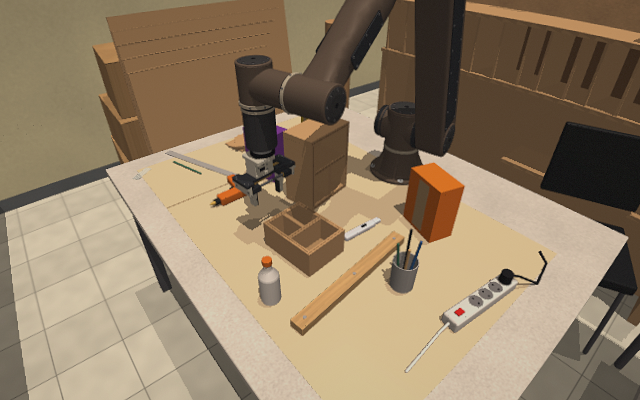

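View pics/w7.png

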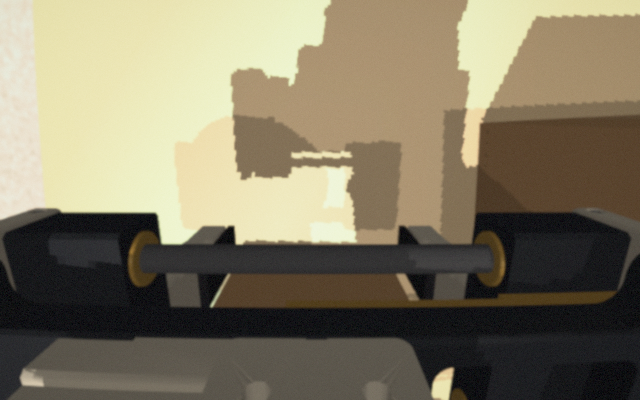

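```bash
python3 -m pendant '[[0,0,0.04,0,0,0,1],[0,0,0.073,0,0,0,1],[-0.015,0,0.073,0,0,0,1],[-0.03,0,0.073,0,0,0,1],[-0.04,0,0.073,0,0,0,1],[-0.05,0,0.073,0,0,0,1],[-0.06,0,0.073,0,0,0,1],[-0.07,0,0.073,0,0,0,1],[-0.08,0,0.073,0,0,0,1],[-0.09,0,0.073,0,0,0,1],[-0.10,0,0.073,0,0,0,1],[-0.10,0,0.073,0,0,0,1]]'; python3 - <<'E'
from h import *
s=shot("scene"); crop(s,"pics/sc8.png",210,120,430,320,3)
E
```

```text
clock: 7.58
tool_pos: [0.5945, 0.049, 0.0375]
orientation: [180.0, 0.0, -82.8]
force: [1.0, -0.1, -0.3]
opening: 0.0875
```

View pics/sc8.png

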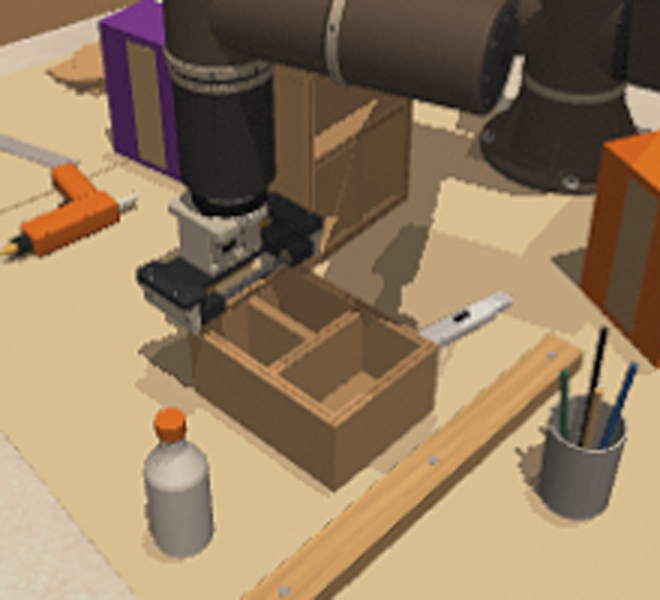

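```bash
python3 - <<'E'
from h import *
c=shot("scene"); k=lambda x,y:((x+.5)/3-.5+210,(y+.5)/3-.5+120)
print([p2w(c,k(*q),.09).round(4) for q in [(334,424),(438,348)]],[p2w(c,k(*q),0).round(4) for q in [(335,490),(433,411)]])
E
python3 -m pendant '[[-0.008,0,0,0,0,0,1],[-0.016,0,0,0,0,0,1],[-0.022,0,0,0,0,0,1],[-0.027,0,0,0,0,0,1],[-0.030,0,0,0,0,0,1],[-0.030,0,0,0,0,0,1]]'; python3 - <<'E'
from h import *
c=shot("scene"); crop(c,"pics/sc9.png",260,180,420,300,5)
E
```

```text
[array([0.6418, 0.2641, 0.09  ]), array([0.4985, 0.251 , 0.09  ])] [array([0.6402, 0.2644, 0.    ]), array([0.4956, 0.2486, 0.    ])]
clock: 8.43
tool_pos: [0.5912, 0.0786, 0.0377]
orientation: [-180.0, 0.0, -82.8]
force: [0.6, 0.2, -0.2]
opening: 0.0875
```

View pics/sc9.png

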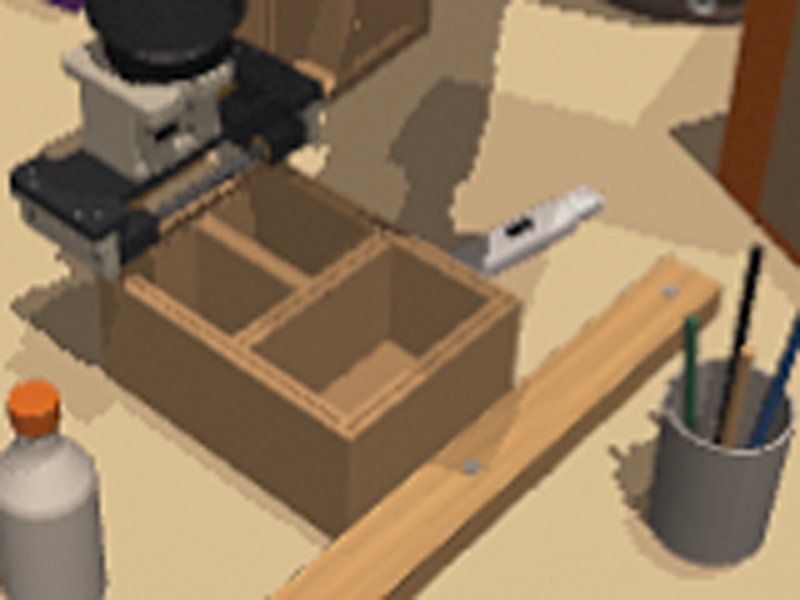

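```bash
python3 -m pendant '[[-0.002,0,0,0,0,0,1],[-0.004,0,0,0,0,0,1],[-0.006,0,0,0,0,0,1],[-0.006,0,0,0,0,0,1]]';  python3 -m pendant '[[-0.002,0,0,0,0,0,1],[-0.004,0,0,0,0,0,1],[-0.004,0,0,0,0,0,1]]'; python3 - <<'E'
from h import *
c=shot("scene"); crop(c,"pics/sc10.png",260,180,420,300,5)
E
```

```text
clock: 8.98
tool_pos: [0.5905, 0.0836, 0.0378]
orientation: [-180.0, -0.0, -82.8]
force: [1.8, -4.7, 1.8]
opening: 0.0878
clock: 9.35
tool_pos: [0.5907, 0.084, 0.0386]
orientation: [180.0, -0.3, -82.8]
force: [8.4, -25.7, 5.5]
opening: 0.0877
```

View pics/sc10.png

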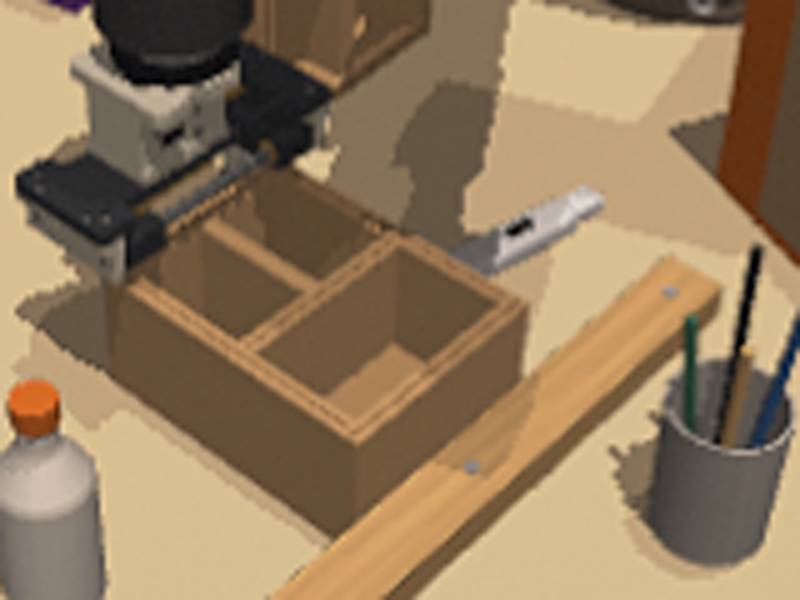

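Movement has stopped and the force has risen to 27 N, so both ends look seated. I'll back straight off and check.

```bash
python3 -m pendant '[[0.006,0,0,0,0,0,1],[0.012,0,0,0,0,0,1],[0.03,0,0,0,0,0,1],[0.07,0,0,0,0,0,1],[0.07,0,-0.05,0,0,0,1],[0.09,0,-0.11,0,0,0,1],[0.10,0,-0.17,0,0,0,1],[0.12,0,-0.23,0,0,0,1],[0.12,0,-0.28,0,0,0,1],[0.12,0,-0.28,0,0,0,1]]'; python3 - <<'E'
from h import *
c=shot("scene"); crop(c,"pics/sc11.png",230,160,420,310,4); cv2.imwrite("pics/sc11f.png",c["image"])
s=shot("top"); crop(s,"pics/top11.png",215,90,375,210,5)
E
```

```text
clock: 10.65
tool_pos: [0.6065, -0.0318, 0.3226]
orientation: [-179.5, 0.0, -82.9]
force: [0.0, 0.5, -0.8]
opening: 0.0875
```

View pics/sc11.png

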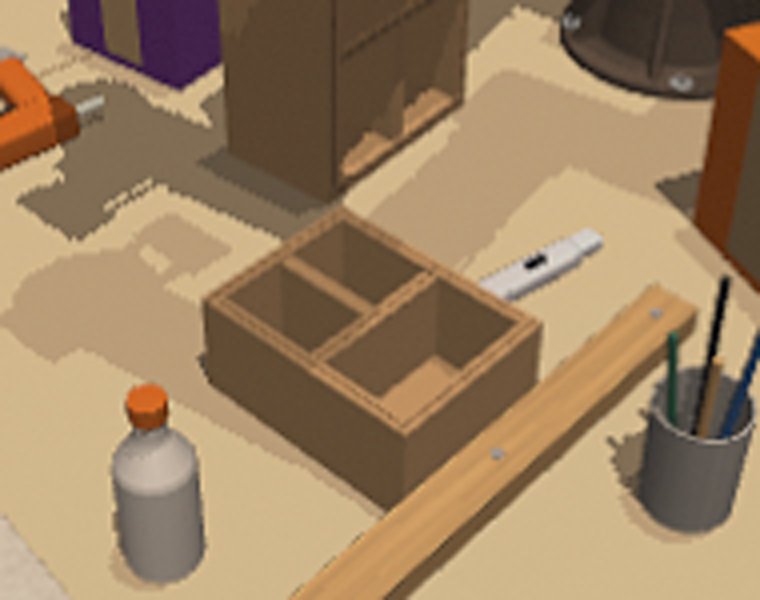

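View pics/top11.png

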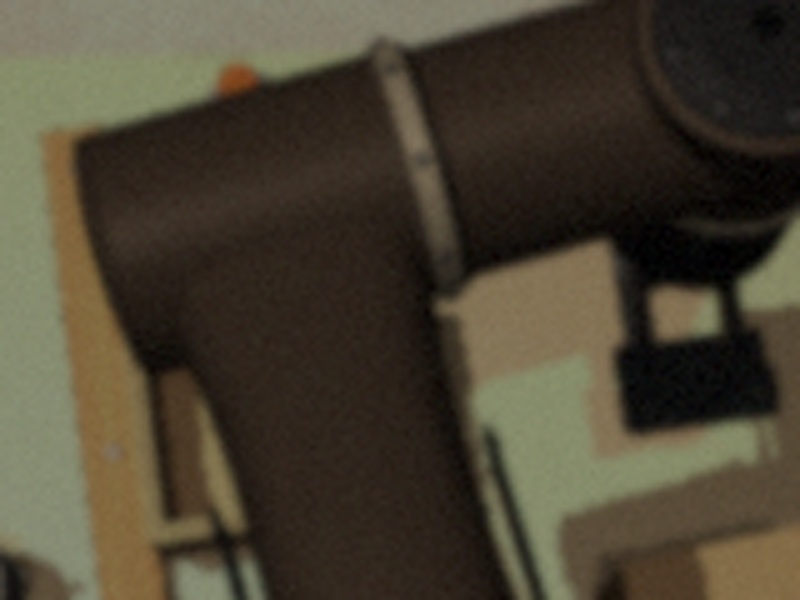

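```bash
python3 -m pendant '[[0.06,0,-0.03,0,0,0,1],[0.12,0,-0.06,0,0,0,1],[0.18,0,-0.06,0,0,0,1],[0.24,0,-0.06,0,0,0,1],[0.3,0,-0.06,0,0,0,1],[0.35,0,-0.06,0,0,0,1],[0.35,0,-0.06,0,0,0,1]]'; python3 - <<'E'
from h import *
s=shot("top"); crop(s,"pics/top12.png",215,100,375,220,5)
c=shot("scene"); k=lambda x,y:((x+.5)/4-.5+230,(y+.5)/4-.5+160)
P=[p2w(c,k(*q),.09) for q in [(407,435),(541,325)]]; M=np.array([.79305,.32715]);N=np.array([.3389,.26966])
t=(M-N)/np.linalg.norm(M-N); n=np.array([-t[1],t[0]])
for p in P: q=p[:2]-(M+N)/2; print(p.round(4),q@t,q@n)
E
```

```text
clock: 11.62
tool_pos: [0.6475, -0.3819, 0.3727]
orientation: [179.7, 0.2, -83.1]
force: [0.9, 0.8, 0.2]
opening: 0.0877
[0.638  0.3022 0.09  ] 0.07187765130778369 -0.005313159056484146
[0.4937 0.2839 0.09  ] -0.07351408284377939 -0.005280644801276127
```

View pics/top12.png

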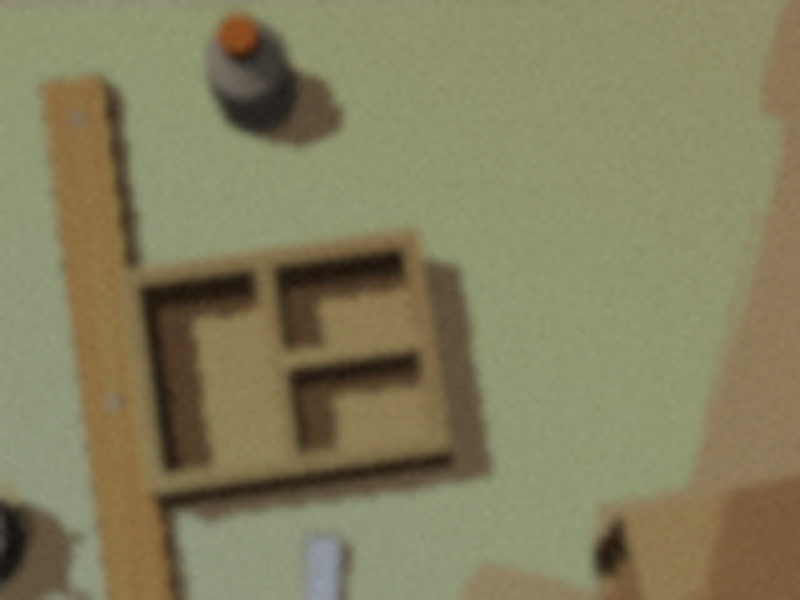

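```bash
python3 - <<'E'
from h import *
s=shot("top"); k=lambda x,y:((x+.5)/5-.5+215,(y+.5)/5-.5+100)
A,B=np.array([.7903,.3209]),np.array([.3358,.2615]); t=(A-B)/np.linalg.norm(A-B); n=np.array([-t[1],t[0]])
for q,z in [((128,270),.09),((157,494),.09),((420,232),.09),((452,455),.09),((103,78),.028),((122,250),.028),((164,515),.028)]:
    p=p2w(s,k(*q),z); d=p[:2]-(A+B)/2; print(q,p.round(4),(d@t).round(4),(d@n).round(4))
crop(s,"pics/top13.png",230,140,270,210,8)
c=shot("scene"); crop(c,"pics/sc13.png",310,225,380,295,8)
E
```

```text
(128, 270) [0.6407 0.2944 0.09  ] 0.0774 -0.0069
(157, 494) [0.492 0.276 0.09 ] -0.0724 -0.0059
(420, 232) [0.6624 0.1019 0.09  ] 0.0739 -0.2006
(452, 455) [0.5138 0.0837 0.09  ] -0.0757 -0.1994
(103, 78) [0.7901 0.3206 0.028 ] 0.2289 -0.0002
(122, 250) [0.6678 0.3073 0.028 ] 0.106 0.0023
(164, 515) [0.4845 0.2793 0.028 ] -0.0794 -0.0017
```

View pics/top13.png

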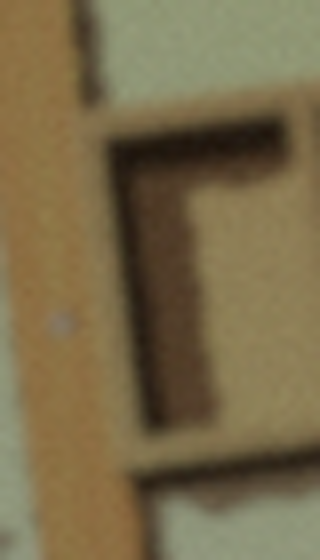

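View pics/sc13.png

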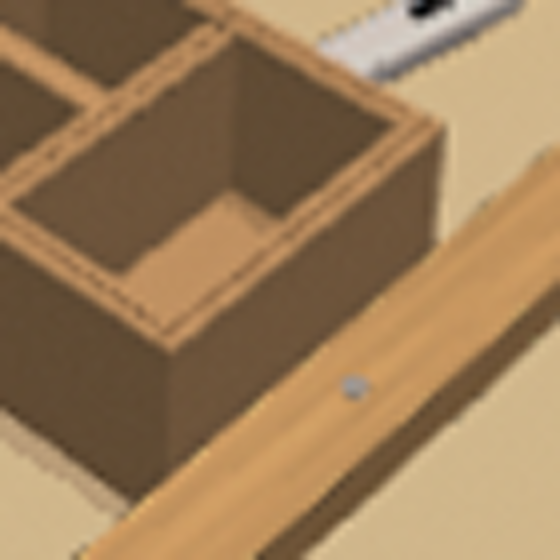

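```bash
python3 - <<'E'
from h import *
c=shot("scene"); k=lambda x,y:((x+.5)/8-.5+310,(y+.5)/8-.5+225)
inv=lambda u:((u-[310,225])+.5)*8-.5
for top in [(170,350),(443,125)]:
    p=p2w(c,k(*top),.09)
    for g in (0,.005,.01):
        # batten edge at gap g beyond the corner along n, z=.028; sight line meets the corner edge at z:
        b=p+np.array([-.128*g,.992*g,0]); b[2]=.028; e=c["eye"]
        d=e-b; z=.028-g*d[2]/d[1]
        print(top,g,"z",round(z,4),inv(w2p(c,[p[0],p[1],z])).round(1))
E
ls -la pics/sc13.png; python3 - <<'E'
import cv2,numpy as np
a=cv2.imread('pics/sc13.png'); h=cv2.cvtColor(a,cv2.COLOR_BGR2GRAY).astype(int)
for x in (155,180,200,300,400,425): print(x,[ (y,h[y,x]) for y in range(200,500,6) if abs(h[min(y+6,559),x]-h[y-6,x])>25])
E
```

```text
(170, 350) 0 z 0.028 [166.2 474.8]
(170, 350) 0.005 z 0.02 [165.7 490.2]
(170, 350) 0.01 z 0.0119 [165.2 505.7]
(443, 125) 0 z 0.028 [430.3 247.7]
(443, 125) 0.005 z 0.0203 [428.7 262.3]
(443, 125) 0.01 z 0.0125 [427.2 277.1]
-rw-r--r-- 1 agent agent 249903 Dec  7 04:14 pics/sc13.png
155 [(242, np.int64(84)), (248, np.int64(115)), (254, np.int64(149)), (338, np.int64(127)), (344, np.int64(97)), (482, np.int64(72)), (488, np.int64(115)), (494, np.int64(159))]
180 [(224, np.int64(103)), (230, np.int64(130)), (338, np.int64(144)), (344, np.int64(115)), (350, np.int64(91)), (464, np.int64(103)), (470, np.int64(142))]
200 [(206, np.int64(90)), (212, np.int64(110)), (218, np.int64(140)), (326, np.int64(133)), (332, np.int64(106)), (446, np.int64(98)), (452, np.int64(150))]
300 [(200, np.int64(96)), (206, np.int64(131)), (218, np.int64(132)), (242, np.int64(134)), (248, np.int64(108)), (356, np.int64(83)), (362, np.int64(110)), (368, np.int64(145))]
400 [(272, np.int64(93)), (278, np.int64(118)), (284, np.int64(145)), (422, np.int64(140)), (428, np.int64(100)), (464, np.int64(109)), (470, np.int64(149)), (476, np.int64(181))]
425 [(254, np.int64(105)), (260, np.int64(140)), (398, np.int64(141)), (404, np.int64(102)), (440, np.int64(104)), (446, np.int64(148)), (452, np.int64(183))]
```

```bash
python3 -c "
from plant import ctrl
print(ctrl.close_job())"
```

```text
the job is handed in; nothing more can be done
None
```

I tipped the cubby onto its back by pushing its top board with the open fingers. I then slid it by its foot end until it stopped against the batten with about 27 N of pushing force. After that I backed the arm clear and handed the job in at about 12 s.

**Flat and square:** the last pictures show the cubby flat on its back, with its top parallel to the batten. It lies near the middle of the batten, from about -0.075 to +0.075 m along it.

**Flush, with one disagreement:** projecting single corner points put the top edge 5 to 7 mm short of the face, in both cameras and at both ends. The upper end of that range is right at the 7 mm limit. Three other checks put it closer:
- The sight line over the batten edge gave a gap of 1 to 2 mm at each end.
- The foot end measured 200 mm from the face, which matches the cubby's length.
- The finger position when it stopped gave a gap of about 0 with the top camera's batten position, but 6 to 7 mm with the scene camera's.

I trusted the sight line and the hard stop, and handed it in as seated.

**Bystanders:** the bottle's position in the picture was unchanged. The gun, knife and pot looked untouched by eye, but I did not measure them again.

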